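Send the loaded shelf home past its spring catch

ROBOT

A 6-joint arm with a two-finger parallel gripper is mounted at the origin on the work surface. World frame = base frame: x ahead of the robot, y to its left, z up, the work surface at z = 0. Lengths are in m, angles in rad, forces in N, time in s.
With the tool pointing down it reaches from about 0.35 to 0.85 m from the base axis. Payload 8.1 kg.
Tool frame: the origin (TCP) lies at the very end of the fingers, on their centre line; the grasp point (between the pads) lies 19 mm behind it; z points along the fingers, y is the direction in which the jaws open and shut (so a half turn about z gives the same grasp; the last joint's range is limited). The gripper opens to 93 mm and grips with 3 to 60 N. Pads are 15 mm wide; open, the fingers measure 128 mm over their backs; the gripper's body (75 mm by 188 mm) begins 65 mm behind the grasp point.
Start: joints at [-1.259, 0.13, 1.488, -0, 1.523, -0.085], TCP at [0.232, -0.553, 0.181] pointing down, gripper open.
Joint ranges: [-2.96, 2.96], [-0.89, 2.26], [0.02, 2.5], [-1.34, 4.48], [0, 2.73], [-2.66, 2.66]. Speed limits (rad/s): [2.39, 2.39, 2.79, 3.14, 3.14, 3.14].

INTERFACE

Orientations are given as a rotation vector (axis times angle).
In Python, from plant import robot gives the robot as it stands.
- The arm moves only by the shell command python3 -m inch 'ROWS' [FORCE]. ROWS is JSON, a list that holds one entry, the list of rows, each a list of 7 numbers: the shift along the tool's x, y, z in cm, then the turn, a rotation vector about the tool's x, y, z in degrees, then the gripper command: -1 is fully open, 1 is shut, values between are in proportion. A call has 1 to 5 rows; each row shifts and turns the commanded pose from where the row before left it, along the tool's axes as they then stand; what a row does not reach is not made up. A row lasts 1/10 s, in which the tool goes at most 50 mm and 8.59 degrees, less where a joint would pass 70% of its speed; a pose out of reach is approached as far as the arm can. A call with a gripper value outside its range is refused whole. The fingers move at their own pace and stop on an object; FORCE is the grip in N (left out, the last holds). Time passes only in rows, so rows that do not move let the fingers close. It gives the time, the measured TCP pose, the force and the opening at its end, in the units of the state.
- robot.read_state(): the state, without advancing time (a new reading comes with each control period).
- robot.read_camera(name): name is "scene" or "side" or "wrist"; returns a dict with "image" (480x640x3 uint8, blue, green, red), "K" (3x3 intrinsics, pixels), "distortion" ([k1, k2, p1, p2, k3] as OpenCV has them; the pictures are not rectified), "R" (3x3) and "t" (3): a world point X has camera coordinates R X + t; the wrist camera has in their place "tool_from_camera" (4x4, takes a point from camera to tool coordinates, whose origin is the TCP and whose axes are the flange's). Camera axes: x right, y down, z forward; pixel columns grow to the right and rows downward; lengths in m; the calibration is good to about 2 mm. A picture is of the moment at which its call begins: read the wrist's pose just before it. There is no depth.
- robot.close_job(): hands the job in, once; it reports no verdict.
The state is a dict: "t": time; "q": joint angles; "dq": joint speeds; "joint_torque": joint torques, N m; "tool_pos": TCP position; "orientation": TCP orientation; "force": force on the tool from outside, world axes, zero at the start; "wrist_torque": the same for the moment, N m; "opening": finger opening in m.
Only numpy, scipy, OpenCV 4.12 (cv2) and the standard library are available. Lean on these libraries where they do the work, as an engineer would, in place of code of your own. Each camera call takes 0.05 s, during which the arm holds its last target. There are 200 camera calls.

TASK

The loaded top shelf of the bench-top tray rack stands pulled out past its spring catch. With your fingertips press the blue catch plate down and, keeping it down, push the shelf in by its front edge until that edge has passed the catch's two ears and the shelf is fully home against its back stop; then take the hand away so that the catch springs up and locks the shelf. Lift nothing, keep the dip pots standing on the shelf, and leave the spice jar and the shaker on the counter alone.

Things in the scene. Friction and masses are not known exactly. Their poses are not given: they have to be found in the camera images.
- rack: stainless bench-top tray rack, 275 mm wide, 325 mm deep, 206 mm high, fixed on the counter, open above. Origin on the counter below the middle of its front, in the plane of the catch's ears. +x is the way the shelf slides in (level), y across, z up. The rack lies at x = 0 to 325 mm; only the catch plate, its bracket and the pulled-out shelf stand out in front (x below 0).
- catch_plate (a point): point on the upper face of the level blue catch plate, middle of its width, 55 mm in front of the ears' plane (rack x = -55 mm), 179 mm above the counter when up; axes as the rack; moves with the plate. The plate is 92 mm wide, 4 mm thick, and runs from 30 mm outside this point (rack x = -85 mm) to 77 mm inwards of it, partly under the shelf.
- catch_ears (a point): point half-way between the catch's two ears, level with the plate's upper face (rack x = 0); moves with the plate. Each ear is a red-tipped stub standing 11 mm above the plate, 12 mm wide, 6 mm thick, 40 mm left or right of this point: 68 mm are free between them. With the catch up they overlap the shelf's front edge by 8 mm in height and block it both ways.
- catch (a joint): how far the catch plate is pressed down, m: 0 up, 0.012 fully down on its stop. It moves straight down as one piece wherever it is pressed; the spring takes about 3.5 N to start and 6 N fully down, and lifts the plate again when let go. The ears clear the shelf's edge from 0.008; 0.010 gives comfortable room.
- shelf_edge (a point): middle of the top of the outer face of the pulled-out shelf's front edge, 200 mm above the counter; +x the way it slides in. The edge is an upright strip 170 mm wide, reaching 18 mm down from here, 5 mm thick; push on its outer face, 3 to 9 N. Starts at rack x = -45 to -22 mm; past the ears at +3 mm; home at +10 mm. The first 50 mm of the deck behind it are empty.
- shelf_home (a point): fixed point on the rack, in the middle, where shelf_edge lies when the shelf is fully home against its back stop (rack x = +10 mm, 200 mm above the counter). The shelf, a 300 x 220 mm steel deck of 0.5 to 0.9 kg with its food (up to 60 mm high), slides in C-runners that hold it down and sideways.
- pot_a_mid (a point): white dip pot with red sauce, 54 mm across, 34 mm high, standing loose on the shelf deck; point at its centre, half-way up. Bystander.
- pot_b_mid (a point): white dip pot with yellow sauce, 54 mm across, 34 mm high, standing loose on the shelf deck; point at its centre, half-way up. Bystander.
- spice_jar_mid (a point): amber glass spice jar with red cap, 54 mm across, 85 mm high, standing on the counter before the rack, to one side of the catch; point at its centre, half-way up. Bystander.
- shaker_mid (a point): aluminium shaker, 54 mm across, 86 mm high, standing on the counter before the rack, to the other side of the catch; point at its centre, half-way up. Bystander.
Mind the look-alikes: they are no part of the job. Leave any purple look-alike of the part that bears pot_a_mid alone.

How it is judged:
By the outcome, as a careful person would: the job done as asked, in the order asked, and still so for the second after the job is handed in, with the robot touching nothing.
It also fails if it takes over 38 s, if anything falls off the work surface, if the arm or the gripper's body presses on something with over 40 N, if the wrist force passes 120 N, or if a joint passes its speed limit or range.

## Working session

There is one attempt and no reset: what is moved stays moved. The work goes in short steps, Python scripts to look and compute and a shell command to move; the robot and the scene stay as the last step left them, time stands still between calls to the robot, and variables do not carry over. Pictures are saved under pics/ and viewed, about 8 in all and at most 12, crops included, and the job is handed in when it is done.

```bash
mkdir -p pics; ls; python3 - <<'E'
from plant import robot
import cv2
s=robot.read_state();print({k:s[k] for k in("t","tool_pos","orientation","force","opening")})
for n in("scene","side"):
    c=robot.read_camera(n);cv2.imwrite(f"pics/{n}0.png",c["image"]);print(n,c["K"],c["distortion"],c["R"],c["t"])
E
```

```text
pics
{'t': 0.0, 'tool_pos': array([ 0.23168042, -0.55276183,  0.18000483]), 'orientation': array([-3.07818026e+00, -6.18783141e-01,  3.61346740e-04]), 'force': array([ 0.28393837, -0.27587582,  0.47544174]), 'opening': 0.09310389321291203}
scene [[593.33359892   0.         318.44740027]
 [  0.         593.33359892 231.38271373]
 [  0.           0.           1.        ]] [-0.13229753  0.          0.          0.          0.        ] [[ 0.52832199  0.8489874   0.0098118 ]
 [ 0.52299851 -0.31631319 -0.79146606]
 [-0.66884111  0.42328048 -0.61113436]] [-0.16114346 -0.19502751  1.38949071]
side [[539.91594583   0.         329.50382112]
 [  0.         539.91594583 246.55828773]
 [  0.           0.           1.        ]] [0.03254263 0.         0.         0.         0.        ] [[ 0.9589358  -0.2836108  -0.0026535 ]
 [-0.19434902 -0.6502552  -0.73443627]
 [ 0.2065686   0.70479294 -0.67867248]] [-0.55139157  0.11257136  0.95562913]
```

View pics/scene0.png

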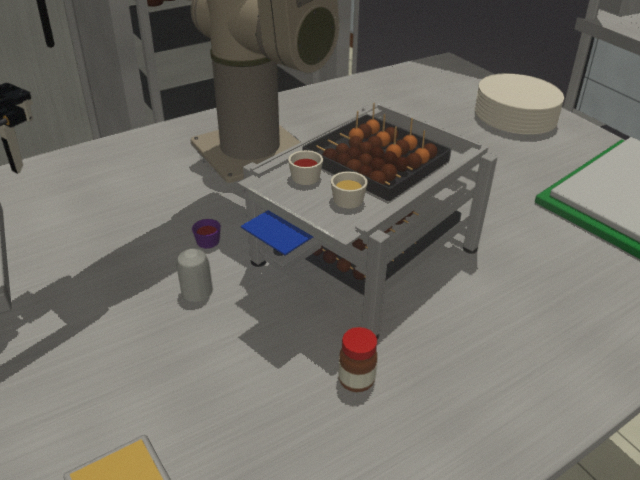

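View pics/side0.png

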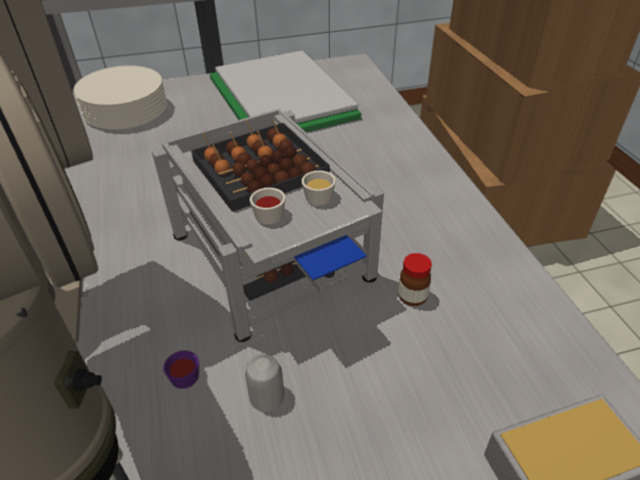

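Scene picture: blue plate at (277,232), red dip pot on the shelf (305,167), yellow pot (349,190), shaker (194,275), jar (358,360). A purple look-alike pot stands on the counter at (207,234). In the side view the plate is at (331,257), and the purple pot at (182,370). The only blue candidate is the plate.

```bash
cat > h.py <<'E'
import numpy as np,cv2
from plant import robot
def ray(c,uv,R=None,o=None):
    p=cv2.undistortPoints(np.array(uv,float).reshape(-1,1,2),c["K"],c["distortion"]).reshape(-1,2)
    d=np.c_[p,np.ones(len(p))]@c["R"]; return -c["R"].T@c["t"],d
def plane(c,uv,z):
    o,d=ray(c,uv); return o+d*((z-o[2])/d[:,2])[:,None]
def proj(c,X):
    return cv2.projectPoints(np.array(X,float).reshape(-1,1,3),cv2.Rodrigues(c["R"])[0],c["t"],c["K"],np.array(c["distortion"]))[0].reshape(-1,2)
def blue(im):
    h=cv2.cvtColor(im,cv2.COLOR_BGR2HSV);m=cv2.inRange(h,(105,150,60),(125,255,255))
    cs=cv2.findContours(m,cv2.RETR_EXTERNAL,cv2.CHAIN_APPROX_NONE)[0]
    return max(cs,key=cv2.contourArea)
E
python3 - <<'E'
from h import *
ims=[]
for n,(x,y,w,h) in dict(scene=(225,130,170,150),side=(220,170,170,150)).items():
    c=robot.read_camera(n);k=blue(c["image"])
    a=cv2.approxPolyDP(k,4,True).reshape(-1,2);print(n,a.tolist());print(plane(c,a,.179).round(4).tolist())
    ims.append(cv2.resize(c["image"][y:y+h,x:x+w],None,fx=2.35*1,fy=2.35*1,interpolation=cv2.INTER_CUBIC))
cv2.imwrite("pics/c1.png",np.hstack(ims))
E
```

```text
scene [[242, 225], [283, 253], [310, 237], [268, 211]]
[[0.4801, -0.2414, 0.179], [0.5662, -0.2215, 0.179], [0.5551, -0.1717, 0.179], [0.469, -0.1928, 0.179]]
side [[365, 255], [344, 236], [295, 257], [314, 279]]
[[0.5659, -0.2174, 0.179], [0.549, -0.1682, 0.179], [0.4658, -0.1919, 0.179], [0.4808, -0.2432, 0.179]]
```

View pics/c1.png

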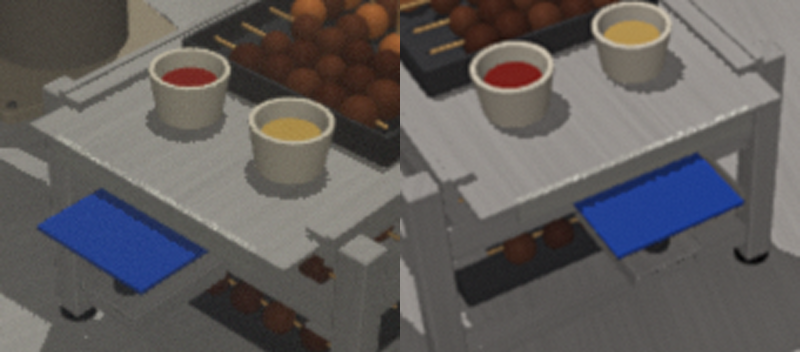

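```bash
cat >> h.py <<'E'
A=np.radians(15.2); X=np.array([-np.sin(A),np.cos(A),0]); Y=np.array([-np.cos(A),-np.sin(A),0])
O=np.array([.5232,-.2309,0])+.085*X
def rack(P): P=np.atleast_2d(P)-O; return np.c_[P@X,P@Y,P[:,2]]
def tool():
    s=robot.read_state();R=cv2.Rodrigues(np.array(s["orientation"]))[0];return s,R
E
python3 - <<'E'
from h import *
for n,uv in dict(scene=[(240,184.5),(348,243)],side=[(254,261.5),(381.7,211.3)]).items():
    c=robot.read_camera(n);P=plane(c,uv,.2);print(n,P.round(4).tolist(),(rack(P)*1e3).round(1).tolist())
    d=P[0]-P[1];print("angle",np.degrees(np.arctan2(d[1],d[0])))
s,R=tool();print(R.round(3));T=O-.067*X+[0,0,.25];d=T-s["tool_pos"];print(T,d,(R.T@d*100).round(2))
yt=-Y;print("turn about tool z",np.degrees(np.arctan2(R[:,0]@X,1)) if 0 else np.degrees(np.arctan2((R.T@yt)[1],(R.T@yt)[0]))-90)
E
```

```text
scene [[0.4118, -0.2098, 0.2], [0.6152, -0.1488, 0.2]] [[-35.5, 102.0, 200.0], [-29.9, -110.3, 200.0]]
angle -163.3097935224366
side [[0.4042, -0.2058, 0.2], [0.6151, -0.1523, 0.2]] [[-29.6, 108.3, 200.0], [-33.3, -109.3, 200.0]]
angle -165.77167927508486
[[ 0.922  0.386 -0.   ]
 [ 0.386 -0.922  0.001]
 [ 0.    -0.001 -1.   ]]
[ 0.51848059 -0.2135297   0.25      ] [0.2866277  0.33964533 0.06931574] [ 39.56 -20.25  -6.92]
turn about tool z -82.46414209464947
```

```bash
python3 -m inch '[[[0,0,-3.5,0,0,0,1],[0,0,-3.5,0,0,0,1],[3,-1.5,0,0,0,0,1],[3.5,-1.8,0,0,0,0,1],[3.5,-1.8,0,0,0,0,1]]]' 20; python3 -m inch '[[[3.5,-1.8,0,0,0,0,1],[3.5,-1.8,0,0,0,0,1],[3.5,-1.8,0,0,0,0,1],[3.5,-1.8,0,0,0,0,1],[3.5,-1.8,0,0,0,0,1]]]'; python3 -m inch '[[[0,0,0,0,0,-8,1],[0,0,0,0,0,-8,1],[0,0,0,0,0,-8,1],[0,0,0,0,0,-8,1],[0,0,0,0,0,-8,1]]]';python3 -m inch '[[[0,0,0,0,0,-8,1],[0,0,0,0,0,-8,1],[0,0,0,0,0,-8,1],[0,0,0,0,0,-8,1],[0,0,0,0,0,-8,1]]]'
python3 - <<'E'
from h import *
s,R=tool();print(R.round(3),s["opening"],s["force"],rack(s["tool_pos"]));T=O-.060*X+[0,0,.22];d=T-s["tool_pos"];print((R.T@d*100).round(2))
yt=-Y;print("turn",np.degrees(np.arctan2((R.T@yt)[1],(R.T@yt)[0]))-90)
E
```

```text
t: 0.8
tool_pos: [0.3049, -0.467, 0.2513]
orientation: [3.08, 0.617, 0.0]
force: [-0.3, 0.6, 0.0]
opening: 0.0574
t: 1.3
tool_pos: [0.4319, -0.3157, 0.2512]
orientation: [3.08, 0.619, 0.0]
force: [1.2, -0.0, -0.7]
opening: 0.0179
t: 1.8
tool_pos: [0.4311, -0.3169, 0.251]
orientation: [-2.677, -1.643, 0.0]
force: [0.6, 0.4, 0.5]
opening: 0.0003
t: 2.3
tool_pos: [0.431, -0.317, 0.251]
orientation: [-1.954, -2.46, 0.0]
force: [-0.5, -0.4, -0.8]
opening: 0.0007
[[-0.226  0.974 -0.   ]
 [ 0.974  0.226  0.   ]
 [ 0.    -0.    -1.   ]] 0.0006715330461730677 [-0.47889652 -0.39049179 -0.80557163] [[-0.14392295  0.111544    0.25099486]]
[ 8.8  10.83  3.1 ]
turn -2.133728334763177
```

```bash
python3 -m inch '[[[0,0,0,0,0,-2.1,1],[2.1,2.8,0.4,0,0,0,1],[2.1,2.8,0.4,0,0,0,1],[2.1,2.8,0.8,0,0,0,1],[2.1,2.75,0.8,0,0,0,1]]]'; python3 -m inch '[[[0,0,0,0,0,0,1]]]'
python3 - <<'E'
from h import *
s,R=tool();print((rack(s["tool_pos"])*1e3).round(1),R.round(3))
a=robot.read_camera("scene");b=robot.read_camera("side");w=robot.read_camera("wrist")
I=lambda im,x,y:cv2.resize(im[y:y+225,x:x+300],(400,300))
sc=I(a["image"],170,80);sd=I(b["image"],180,110)
cv2.imwrite("pics/c2.png",np.vstack([np.hstack([sc,sd]),np.hstack([cv2.resize(w["image"],(400,300)),np.zeros((300,400,3),np.uint8)])]))
E
```

```text
t: 2.8
tool_pos: [0.5181, -0.2063, 0.227]
orientation: [1.916, 2.489, 0.0]
force: [0.3, -0.2, 0.4]
opening: 0.0004
t: 2.9
tool_pos: [0.5185, -0.2037, 0.2254]
orientation: [-1.91, -2.491, -0.001]
force: [-0.7, -1.0, -0.8]
opening: 0.0008
[[-57.5  -2.6 225.4]] [[-0.26   0.966 -0.001]
 [ 0.966  0.26   0.002]
 [ 0.003 -0.001 -1.   ]]
```

View pics/c2.png

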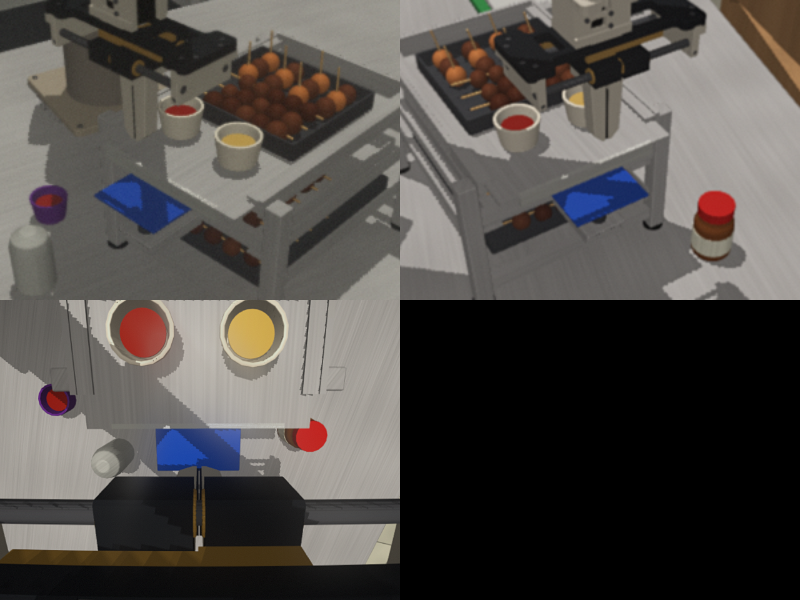

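The wrist view shows the plate centred on the fingers (columns 155–240, fingers at 199) and the shelf edge as a pale strip at row ~428. Next I check the fore-aft placement from this view.

```bash
python3 - <<'E'
from h import *
s,R=tool();c=dict(robot.read_camera("wrist"));M=c["tool_from_camera"]
Rw=R@M[:3,:3];o=s["tool_pos"]+R@M[:3,3];c["R"]=Rw.T;c["t"]=-Rw.T@o
k=blue(c["image"]);a=cv2.approxPolyDP(k,5,True).reshape(-1,2);print(a.tolist(),(rack(plane(c,a,.179))*1e3).round(1).tolist())
e=[(180,202),(320,202),(440,202)]
g=cv2.cvtColor(c["image"],cv2.COLOR_BGR2GRAY);print(g[190:225,300].tolist(),g[190:225,350].tolist())
print((rack(plane(c,[(300,v) for v in(196,200,204,208)],.2))*1e3).round(1).tolist(),(rack(s["tool_pos"])*1e3).round(1), proj(c,[s["tool_pos"]]))
E
```

```text
[[251, 212], [254, 271], [305, 265], [382, 270], [383, 217], [349, 214], [380, 243], [379, 250], [310, 205], [260, 205]] [[-42.2, 45.5, 179.0], [-84.2, 45.5, 179.0], [-80.0, 9.7, 179.0], [-84.0, -44.0, 179.0], [-46.3, -43.4, 179.0], [-44.1, -20.5, 179.0], [-64.4, -42.0, 179.0], [-69.4, -41.5, 179.0], [-37.7, 5.7, 179.0], [-37.5, 39.3, 179.0]]
[113, 113, 112, 111, 112, 111, 112, 114, 114, 112, 115, 116, 116, 116, 85, 63, 59, 59, 59, 60, 60, 60, 59, 59, 56, 55, 56, 56, 54, 54, 54, 55, 52, 54, 72] [162, 161, 160, 160, 157, 162, 176, 178, 184, 188, 180, 184, 182, 174, 116, 84, 86, 95, 97, 99, 97, 96, 95, 95, 94, 94, 82, 76, 79, 78, 75, 74, 74, 74, 72]
[[-28.6, 11.2, 200.0], [-31.0, 11.3, 200.0], [-33.5, 11.3, 200.0], [-36.0, 11.4, 200.0]] [[-6.090e+01 -2.000e-01  2.271e+02]] [[319.15903276 260.06067074]]
```

```bash
python3 -m inch '[[[0,0,1.5,0,0,0,1],[0,0,1.5,0,0,0,1],[0,0,1.0,0,0,0,1],[0,0,0.4,0,0,0,1],[0,0,0,0,0,0,1]]]'; for i in 1; do python3 -m inch '[[[0,0,0.3,0,0,0,1],[0,0,0.3,0,0,0,1],[0,0,0,0,0,0,1]]]'; done;  python3 -m inch '[[[0,0,0.2,0,0,0,1],[0,0,0.2,0,0,0,1],[0,0,0,0,0,0,1]]]'
```

```text
t: 3.6
tool_pos: [0.5165, -0.2071, 0.1816]
orientation: [-1.915, -2.488, 0.001]
force: [0.2, 0.2, -0.0]
opening: 0.0003
t: 3.9
tool_pos: [0.5173, -0.2072, 0.1769]
orientation: [-1.916, -2.49, -0.0]
force: [-0.2, -0.4, 0.1]
opening: 0.0006
t: 4.2
tool_pos: [0.5172, -0.2072, 0.1727]
orientation: [-1.916, -2.489, 0.0]
force: [-0.2, -0.1, -0.5]
opening: 0.0003
```

```bash
python3 - <<'E'
from h import *
s,R=tool();print((rack(s["tool_pos"])*1e3).round(1),s["force"])
a=robot.read_camera("scene");b=robot.read_camera("side")
I=lambda im,x,y:cv2.resize(im[y:y+120,x:x+120],(400,400),interpolation=cv2.INTER_CUBIC)
cv2.imwrite("pics/c3.png",np.hstack([I(a["image"],220,150),I(b["image"],270,160)]))
E
```

```text
[[-60.6  -0.4 172.7]] [-0.24775294 -0.07870235 -0.47777906]
```

View pics/c3.png

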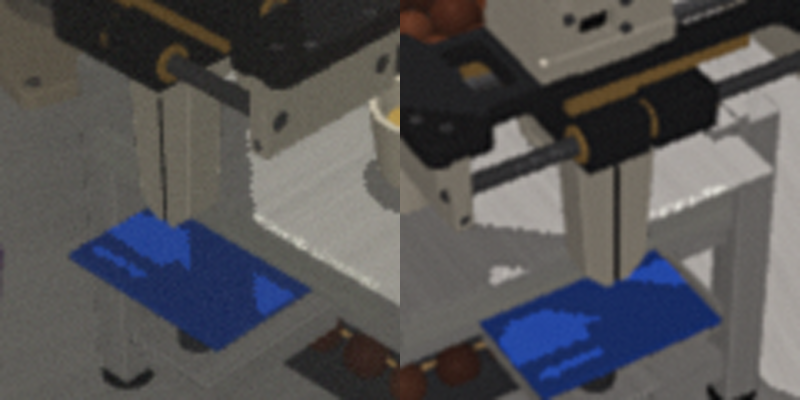

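```bash
python3 - <<'E'
from h import *
s,R=tool();P=s["tool_pos"]
for n,uv in dict(scene=(272.5,216.6),side=(333,245)).items():
    c=robot.read_camera(n);print(n,proj(c,[P,P-.0075*X,P-.0075*X+[0,0,.012]]).round(1).tolist(),(rack(plane(c,[uv],.173))*1e3).round(1),(rack(plane(c,[uv],.185))*1e3).round(1))
    k=blue(c["image"]);a=cv2.approxPolyDP(k,3,True).reshape(-1,2);print((rack(plane(c,a,.179))*1e3).round(1).tolist())
E
```

```text
scene [[275.1, 234.3], [271.3, 236.6], [271.0, 230.0]] [[-33.7  33.3 173. ]] [[-44.6  21.1 185. ]]
[[-85.4, 42.5, 179.0], [-88.1, -42.9, 179.0], [-36.2, -46.3, 179.0], [-32.9, 15.6, 179.0], [-44.8, 24.5, 179.0], [-42.3, 40.0, 179.0]]
side [[331.5, 259.9], [334.2, 262.9], [334.2, 257.0]] [[-34.1 -19.6 173. ]] [[-45.2 -12.7 185. ]]
[[-83.1, -44.8, 179.0], [-32.1, -42.6, 179.0], [-42.1, -20.0, 179.0], [-30.6, -5.8, 179.0], [-34.2, 46.2, 179.0], [-85.7, 44.2, 179.0]]
```

The picture shows the fingertips still above the plate: triangulated, they are at about z 0.206, while the state says 0.173, and the force is zero. I'll trust contact and lower in small steps, watching the force.

```bash
python3 - <<'E'
from h import *
for n in("scene","side"):
    c=robot.read_camera(n);k=blue(c["image"]).reshape(-1,2);print(n,[k[k[:,i].argmin()].tolist() for i in(0,1)],[k[k[:,i].argmax()].tolist() for i in(0,1)])
E
python3 -m inch '[[[0,0,0.3,0,0,0,1],[0,0,0.2,0,0,0,1],[0,0,0,0,0,0,1]]]';python3 -m inch '[[[0,0,0.3,0,0,0,1],[0,0,0.2,0,0,0,1],[0,0,0,0,0,0,1]]]'
python3 - <<'E'
from h import *
ims=[]
for n,x,y in(("scene",220,150),("side",270,160)):
    c=robot.read_camera(n);k=blue(c["image"]).reshape(-1,2);print(n,[k[k[:,i].argmin()].tolist() for i in(0,1)],[k[k[:,i].argmax()].tolist() for i in(0,1)])
    ims.append(cv2.resize(c["image"][y:y+120,x:x+120],(400,400),interpolation=cv2.INTER_CUBIC))
cv2.imwrite("pics/c4.png",np.hstack(ims))
E
```

```text
scene [[242, 226], [261, 214]] [[311, 236], [283, 253]]
side [[295, 256], [345, 236]] [[365, 256], [313, 279]]
t: 4.8
tool_pos: [0.517, -0.2072, 0.1674]
orientation: [-1.916, -2.489, 0.0]
force: [-0.6, -0.1, 0.1]
opening: 0.0005
t: 5.1
tool_pos: [0.5171, -0.2072, 0.1625]
orientation: [-1.916, -2.489, 0.0]
force: [-0.8, -0.7, 0.6]
opening: 0.0006
scene [[242, 226], [261, 214]] [[311, 236], [282, 253]]
side [[295, 257], [345, 236]] [[365, 256], [313, 279]]
```

View pics/c4.png

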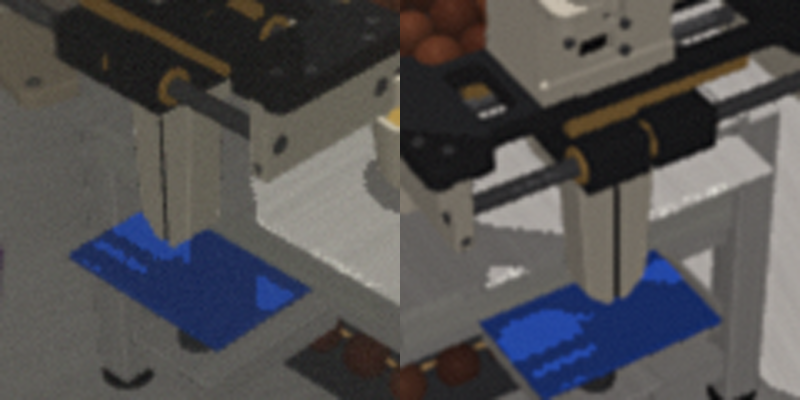

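Fingertips still in the air; tip at crop (175,243) in the scene view, plate unmoved, clearances fine. I keep lowering.

```bash
python3 -m inch '[[[0,0,0.4,0,0,0,1],[0,0,0.4,0,0,0,1],[0,0,0,0,0,0,1]]]';python3 -m inch '[[[0,0,0.3,0,0,0,1],[0,0,0,0,0,0,1]]]';python3 -m inch '[[[0,0,0.3,0,0,0,1],[0,0,0,0,0,0,1]]]';python3 -m inch '[[[0,0,0.3,0,0,0,1],[0,0,0,0,0,0,1]]]'
```

```text
t: 5.5
tool_pos: [0.5168, -0.207, 0.154]
orientation: [-1.915, -2.489, 0.0]
force: [-0.6, 0.1, 0.1]
opening: 0.0005
t: 5.7
tool_pos: [0.5171, -0.2072, 0.1515]
orientation: [-1.916, -2.489, 0.0]
force: [0.1, 0.8, 0.3]
opening: 0.0005
t: 5.9
tool_pos: [0.5171, -0.2072, 0.1486]
orientation: [-1.916, -2.489, 0.0]
force: [-0.3, -0.0, -0.9]
opening: 0.0006
t: 6.1
tool_pos: [0.5171, -0.2072, 0.1456]
orientation: [-1.916, -2.489, 0.0]
force: [-0.2, 0.8, 0.5]
opening: 0.0002
```

```bash
python3 -m inch '[[[0,0,0.2,0,0,0,1],[0,0,0,0,0,0,1]]]';python3 -m inch '[[[0,0,0.2,0,0,0,1],[0,0,0,0,0,0,1]]]'
python3 - <<'E'
from h import *
ims=[]
for n,x,y in(("scene",220,150),("side",270,160)):
    c=robot.read_camera(n);k=blue(c["image"]).reshape(-1,2);print(n,[k[k[:,i].argmin()].tolist() for i in(0,1)],[k[k[:,i].argmax()].tolist() for i in(0,1)])
    ims.append(cv2.resize(c["image"][y:y+120,x:x+120],(400,400),interpolation=cv2.INTER_CUBIC))
cv2.imwrite("pics/c5.png",np.hstack(ims))
E
```

```text
t: 6.3
tool_pos: [0.5172, -0.2072, 0.1437]
orientation: [-1.916, -2.489, 0.0]
force: [0.3, 0.7, -0.1]
opening: 0.0006
t: 6.5
tool_pos: [0.5173, -0.2073, 0.1418]
orientation: [-1.916, -2.489, 0.0]
force: [0.7, 0.7, -0.5]
opening: 0.0002
scene [[242, 226], [261, 214]] [[310, 237], [282, 253]]
side [[295, 256], [345, 236]] [[365, 256], [313, 279]]
```

View pics/c5.png

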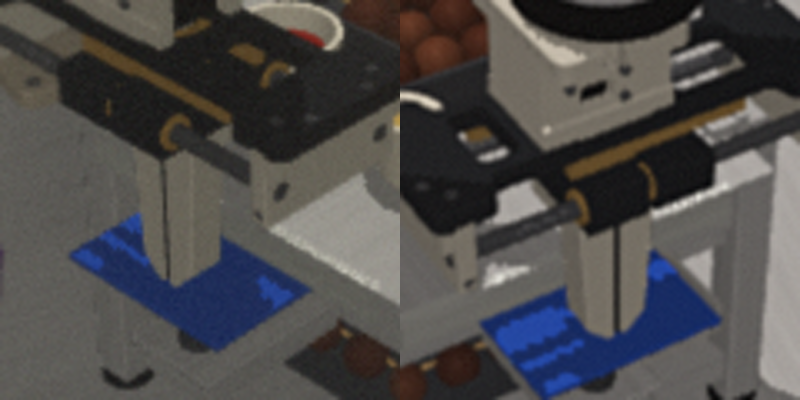

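```bash
python3 -m inch '[[[0,0,0.2,0,0,0,1],[0,0,0,0,0,0,1]]]';python3 -m inch '[[[0,0,0.2,0,0,0,1],[0,0,0,0,0,0,1]]]'; python3 -m inch '[[[0,0,0.2,0,0,0,1],[0,0,0,0,0,0,1]]]'
```

```text
t: 6.8
tool_pos: [0.5175, -0.2074, 0.1403]
orientation: [1.916, 2.489, 0.0]
force: [-0.7, 1.2, 4.1]
opening: 0.0004
t: 7.0
tool_pos: [0.5175, -0.2074, 0.1381]
orientation: [1.916, 2.489, 0.0]
force: [-0.5, 0.7, 3.4]
opening: 0.0004
t: 7.2
tool_pos: [0.5175, -0.2074, 0.136]
orientation: [1.916, 2.489, 0.0]
force: [-0.5, 0.2, 4.2]
opening: 0.0006
```

Contact at tool z ≈ 0.141 (4 N), so the fingertips really end about 38 mm above the reported TCP. Fully down should be near 0.129.

```bash
python3 -m inch '[[[0,0,0.3,0,0,0,1],[0,0,0,0,0,0,1]]]';python3 -m inch '[[[0,0,0.25,0,0,0,1],[0,0,0,0,0,0,1]]]'; python3 -m inch '[[[0,0,0.15,0,0,0,1],[0,0,0,0,0,0,1]]]'
python3 - <<'E'
from h import *
s,R=tool();print((rack(s["tool_pos"])*1e3).round(1),s["force"])
for n in("scene","side"):
    c=robot.read_camera(n);k=blue(c["image"]).reshape(-1,2);print(n,[k[k[:,i].argmin()].tolist() for i in(0,1)],[k[k[:,i].argmax()].tolist() for i in(0,1)])
E
```

```text
t: 7.4
tool_pos: [0.5175, -0.2074, 0.133]
orientation: [1.916, 2.489, 0.0]
force: [-1.0, 1.5, 5.5]
opening: 0.0005
t: 7.6
tool_pos: [0.5175, -0.2074, 0.1307]
orientation: [1.916, 2.489, 0.0]
force: [-0.2, 0.3, 6.0]
opening: 0.0006
t: 7.8
tool_pos: [0.5175, -0.2074, 0.1296]
orientation: [1.916, 2.489, 0.0]
force: [-1.7, 1.2, 6.4]
opening: 0.0002
[[-60.8  -0.7 129.6]] [-1.71355417  1.24845721  6.36310369]
scene [[242, 233], [261, 221]] [[316, 240], [284, 260]]
side [[292, 258], [345, 241]] [[365, 261], [313, 285]]
```

```bash
python3 -m inch '[[[0.4,0,0,0,0,0,1],[0.4,0,0,0,0,0,1],[0.4,0,0,0,0,0,1],[0.2,0,0,0,0,0,1],[0,0,0,0,0,0,1]]]';python3 -m inch '[[[0.2,0,0,0,0,0,1],[0.2,0,0,0,0,0,1],[0.2,0,0,0,0,0,1],[0.2,0,0,0,0,0,1],[0.2,0,0,0,0,0,1]]]'
python3 - <<'E'
from h import *
s,R=tool();print((rack(s["tool_pos"])*1e3).round(1),s["force"]@X,s["force"])
E
```

```text
t: 8.4
tool_pos: [0.5148, -0.1949, 0.1303]
orientation: [1.914, 2.487, -0.0]
force: [1.5, -3.4, 5.8]
opening: 0.0007
t: 8.9
tool_pos: [0.5125, -0.1866, 0.1303]
orientation: [1.914, 2.485, -0.002]
force: [2.7, -9.4, 4.2]
opening: 0.0005
[[-39.4  -1.3 130.3]] -9.831667005102636 [ 2.74997308 -9.44093067  4.21388621]
```

```bash
python3 -m inch '[[[0.2,0,0.1,0,0,0,1],[0.3,0,0,0,0,0,1],[0.3,0,0,0,0,0,1],[0.3,0,0,0,0,0,1],[0.0,0,0,0,0,0,1]]]'
python3 - <<'E'
from h import *
s,R=tool();print((rack(s["tool_pos"])*1e3).round(1),s["force"]@X,s["force"])
ims=[]
for n,x,y in(("scene",220,150),("side",250,140)):
    c=robot.read_camera(n);k=blue(c["image"]).reshape(-1,2);print(n,[k[k[:,i].argmin()].tolist() for i in(0,1)],[k[k[:,i].argmax()].tolist() for i in(0,1)])
    ims.append(cv2.resize(c["image"][y:y+150,x:x+150],(400,400),interpolation=cv2.INTER_CUBIC))
cv2.imwrite("pics/c6.png",np.hstack(ims))
E
```

```text
t: 9.4
tool_pos: [0.5103, -0.1763, 0.1303]
orientation: [1.913, 2.483, -0.002]
force: [1.7, -8.8, 8.8]
opening: 0.0004
[[-28.9  -1.8 130.3]] -8.900076187668777 [ 1.66885915 -8.76930024  8.79528623]
scene [[243, 232], [277, 211]] [[323, 235], [284, 260]]
side [[287, 252], [336, 232]] [[364, 262], [312, 284]]
```

View pics/c6.png

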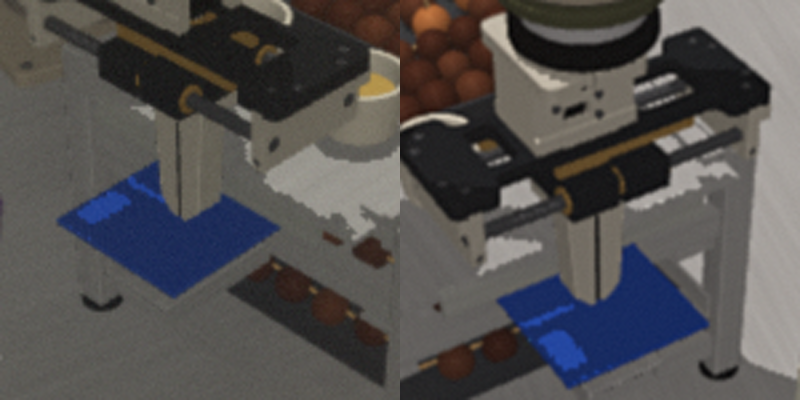

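Plate fully down (corner row 260), fingers centred, shelf sliding in, pots standing. On with it.

```bash
python3 -m inch '[[[0.3,0,0,0,0,0,1],[0.3,0,0,0,0,0,1],[0.3,0,0,0,0,0,1],[0.3,0,0,0,0,0,1],[0.3,0,0,0,0,0,1]]]';python3 -m inch '[[[0.2,0,0,0,0,0,1],[0.2,0,0,0,0,0,1],[0.2,0,0,0,0,0,1],[0.2,0,0,0,0,0,1],[0.0,0,0,0,0,0,1]]]'
python3 - <<'E'
from h import *
s,R=tool();print((rack(s["tool_pos"])*1e3).round(1),s["force"]@X,s["force"])
for n in("scene","side"):
    c=robot.read_camera(n);k=blue(c["image"]).reshape(-1,2);print(n,[k[k[:,i].argmin()].tolist() for i in(0,1)],[k[k[:,i].argmax()].tolist() for i in(0,1)])
E
```

```text
t: 10.0
tool_pos: [0.5066, -0.1622, 0.1303]
orientation: [1.913, 2.482, -0.002]
force: [2.2, -12.0, 8.5]
opening: 0.0004
t: 10.5
tool_pos: [0.5045, -0.1542, 0.1303]
orientation: [1.913, 2.483, -0.002]
force: [2.8, -10.2, 8.7]
opening: 0.0007
[[ -6.1  -2.1 130.3]] -10.634427745801263 [  2.84628664 -10.24662505   8.69239813]
scene [[242, 232], [282, 206]] [[334, 228], [284, 260]]
side [[280, 243], [328, 224]] [[364, 262], [313, 284]]
```

```bash
python3 -m inch '[[[0.2,0,0,0,0,0,1],[0.1,0,0,0,0,0,1],[0.0,0,0,0,0,0,1]]]';python3 -m inch '[[[0.1,0,0,0,0,0,1],[0.1,0,0,0,0,0,1],[0.0,0,0,0,0,0,1]]]';python3 -m inch '[[[0.1,0,0,0,0,0,1],[0.1,0,0,0,0,0,1],[0.0,0,0,0,0,0,1]]]'
python3 - <<'E'
from h import *
s,R=tool();print((rack(s["tool_pos"])*1e3).round(1),s["force"]@X,s["force"])
ims=[]
for n,x,y in(("scene",220,120),("side",250,120)):
    c=robot.read_camera(n)
    ims.append(cv2.resize(c["image"][y:y+150,x:x+150],(400,400),interpolation=cv2.INTER_CUBIC))
cv2.imwrite("pics/c7.png",np.hstack(ims))
E
```

```text
t: 10.9
tool_pos: [0.5038, -0.1514, 0.1303]
orientation: [1.913, 2.483, -0.002]
force: [2.3, -11.1, 8.1]
opening: 0.0003
t: 11.2
tool_pos: [0.5033, -0.1496, 0.1303]
orientation: [1.913, 2.483, -0.002]
force: [3.5, -10.8, 7.9]
opening: 0.0007
t: 11.5
tool_pos: [0.5031, -0.1485, 0.1303]
orientation: [1.912, 2.481, -0.003]
force: [5.3, -14.7, 6.7]
opening: 0.0003
[[ -0.3  -2.2 130.3]] -15.586450537051729 [  5.3008719  -14.71127112   6.67106395]
```

View pics/c7.png

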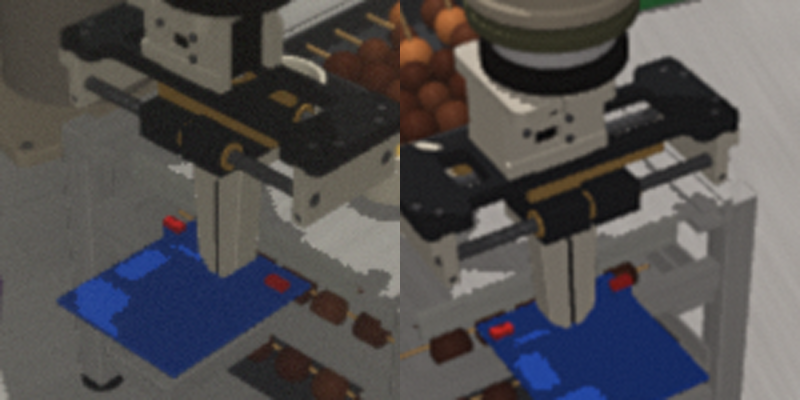

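Both red ears are now in front of the shelf edge (scene crop (175,223) and (277,283)), and the force is rising. I push a little more to confirm the stop.

```bash
python3 -m inch '[[[0.1,0,0,0,0,0,1],[0.1,0,0,0,0,0,1],[0.0,0,0,0,0,0,1]]]';python3 -m inch '[[[0.1,0,0,0,0,0,1],[0.0,0,0,0,0,0,1]]]'
python3 - <<'E'
from h import *
s,R=tool();print((rack(s["tool_pos"])*1e3).round(1),s["force"]@X,s["force"])
E
```

```text
t: 11.9
tool_pos: [0.5033, -0.1485, 0.1305]
orientation: [1.911, 2.478, -0.005]
force: [9.3, -23.8, 2.0]
opening: 0.0004
t: 12.1
tool_pos: [0.5037, -0.1484, 0.1309]
orientation: [1.911, 2.476, -0.006]
force: [10.8, -26.4, 2.4]
opening: 0.0005
[[ -0.3  -2.8 130.9]] -28.321136005766494 [ 10.77219907 -26.42108412   2.36953612]
```

Hard stop: 28 N with no further motion, so the shelf is home. I ease off the push with the plate still down, then lift away.

```bash
python3 -m inch '[[[-0.3,0,0,0,0,0,1],[-0.3,0,0,0,0,0,1],[-0.3,0,0,0,0,0,1],[0,0,0,0,0,0,1]]]';python3 -m inch '[[[0,0,-0.5,0,0,0,1],[0,0,-0.5,0,0,0,1],[0,0,-0.5,0,0,0,1],[0,0,-1,0,0,0,1],[0,0,-1.5,0,0,0,1]]]';python3 -m inch '[[[0,0,-2,0,0,0,1],[-1,0,-3,0,0,0,1],[-3,0,-2,0,0,0,1],[-4,0,0,0,0,0,1],[-4,0,0,0,0,0,1]]]';python3 -m inch '[[[-3,0,0,0,0,0,1],[0,0,0,0,0,0,1],[0,0,0,0,0,0,1]]]'
python3 - <<'E'
from h import *
ims=[]
for n,x,y in(("scene",200,120),("side",230,140)):
    c=robot.read_camera(n);k=blue(c["image"]).reshape(-1,2);print(n,[k[k[:,i].argmin()].tolist() for i in(0,1)],[k[k[:,i].argmax()].tolist() for i in(0,1)])
    ims.append(cv2.resize(c["image"][y:y+150,x:x+150],(400,400),interpolation=cv2.INTER_CUBIC))
cv2.imwrite("pics/c8.png",np.hstack(ims))
E
```

```text
t: 12.5
tool_pos: [0.5034, -0.1491, 0.1296]
orientation: [1.915, 2.489, 0.005]
force: [-1.3, 7.7, 12.6]
opening: 0.0005
t: 13.0
tool_pos: [0.501, -0.1501, 0.1674]
orientation: [-1.915, -2.487, 0.002]
force: [0.7, 0.4, -0.1]
opening: 0.0004
t: 13.5
tool_pos: [0.5338, -0.2679, 0.2405]
orientation: [1.913, 2.488, 0.0]
force: [0.4, -0.1, 1.3]
opening: 0.0004
t: 13.8
tool_pos: [0.5402, -0.2956, 0.2381]
orientation: [-1.917, -2.487, 0.0]
force: [0.6, 0.2, 0.8]
opening: 0.0003
scene [[242, 226], [290, 200]] [[331, 223], [285, 254]]
side [[281, 240], [333, 223]] [[365, 256], [313, 279]]
```

View pics/c8.png

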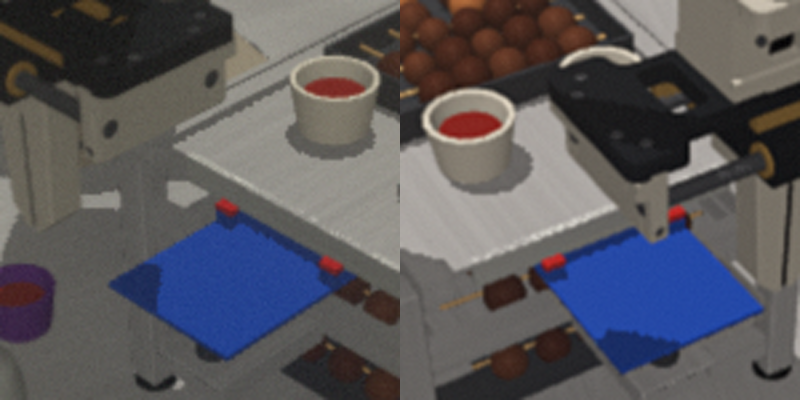

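The plate is up again (corners back at their starting rows) and both ears stand in front of the edge. Last check: edge position and the bystanders.

```bash
python3 -m inch '[[[-4,0,-2,0,0,0,1],[-4,0,-2,0,0,0,1],[0,0,0,0,0,0,1],[0,0,0,0,0,0,1]]]'
python3 - <<'E'
from h import *
c=robot.read_camera("scene");print((rack(plane(c,[(265.6,175),(350,221)],.2))*1e3).round(1).tolist())
d=robot.read_camera("side")
cv2.imwrite("pics/f.png",np.hstack([cv2.resize(i["image"],(400,300)) for i in(c,d)]))
E
```

```text
t: 14.3
tool_pos: [0.5614, -0.3722, 0.2785]
orientation: [1.916, 2.489, 0.0]
force: [0.1, 1.1, -1.1]
opening: 0.0003
[[10.0, 93.5, 200.0], [9.4, -80.3, 200.0]]
```

View pics/f.png

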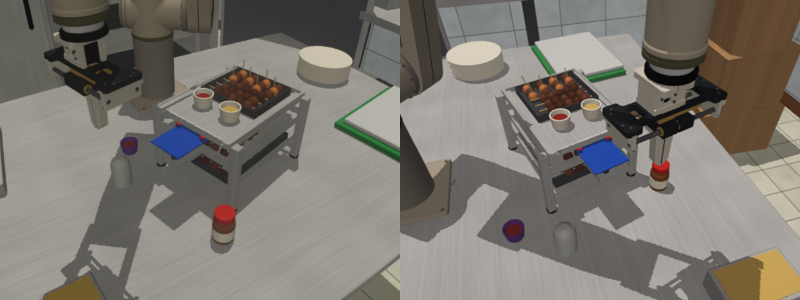

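The shelf edge is at rack x ≈ +10 mm. The pots stand on the shelf (scene panel (203,97) and (230,111)), the jar (224,225) and shaker (121,172) are untouched, and the arm is clear.

```bash
python3 -c "
from plant import robot
print(robot.close_job())"
```

```text
the job is handed in; nothing more can be done
None
```

The shelf is home and locked, and I handed the job in at about 14.3 s. With closed fingertips I pressed the blue plate onto its stop. Holding it down, I slid in between the ears and pushed the shelf edge until it stopped hard (28 N, no further travel). Then I eased off, lifted the hand and moved away.

**Last checks:**
- **Shelf:** the edge measures rack x ≈ +9.4 to +10.0 mm, against a home position of +10 mm.
- **Catch:** the plate's corners are back within about a pixel of where they started, and both red ears stand in front of the edge.
- **Bystanders:** both pots stand on the shelf. The jar, the shaker and the purple look-alike pot look untouched.
- **Robot:** the hand is clear, with no force beyond noise.

**One disagreement:** the fingertips met the plate about 38 mm lower than the reported TCP height implied (z 0.141 reported, plate at 0.179). Both fixed cameras showed a similar gap, so I went by contact force and the pictures instead of the reported height.

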